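# Stop a swinging instrument basket over the soaking tray

### The arm

A 7-joint arm with a two-finger parallel gripper is mounted at the origin on the work surface. World frame = base frame: x ahead of the robot, y to its left, z up, the work surface at z = 0. Lengths are in mm, angles in rad, forces in N, time in s.
With the tool pointing down it reaches from about 400 to 875 mm from the base axis. Payload 19.3 kg.
Tool frame: the origin (TCP) lies at the very end of the fingers, on their centre line; the grasp point (between the pads) lies 19 mm behind it (grip_point_offset is the z of the grasp point in the tool frame, in mm); z points along the fingers, y is the line along which they close (so a half turn about z gives the same grasp; the last joint's range is limited). The gripper opens to 85 mm and grips with 20 to 120 N. Pads are 22 mm wide; open, the fingers measure 114 mm over their backs; the gripper's body (76 mm by 85 mm) begins 54 mm behind the grasp point. The pads swing forward as they close: fully open they stand 13 mm farther back than shut.
Start: joints at [1.183, 0.521, -0.036, 1.599, 0.021, 1.021, -0.113], TCP at [195.27, -593.704, 231.291] pointing down, gripper open.
Joint ranges: [-2.91, 2.91], [-0.3, 2.13], [-1.5, 1.42], [0.17, 2.43], [-1.26, 4.41], [0.16, 1.93], [-2.52, 2.52]. Speed limits (rad/s): [1.89, 1.89, 2.39, 2.39, 3.01, 3.01, 3.01].

### API

Orientations are given as a 3x3 rotation matrix whose columns are the frame's x, y, z axes.
In Python, from workcell import movep, movel, goto_joints, open_gripper, clamp, wait, inverse_kinematics, read_state, camera, PlanningError, finish_job, grip_point_offset gives the robot as it stands. Calls block until the motion is done:
- movep(position, orientation): joint-space move of the TCP to a pose.
- movel(position, frame=None, max_speed=150, guard=None): straight line of the TCP; frame=None keeps the orientation; max_speed is the mean speed in mm/s. With guard (N) it stops when the force on the tool has changed by that much, and returns True; else False.
- goto_joints(angles): joint-space move.
- open_gripper() and clamp(): open the fingers fully, or close them until they stop; the grip force is fixed at half the most.
- wait(seconds).
- inverse_kinematics(position, orientation): joint angles nearest the present ones, or None.
- read_state(): the state.
- camera(name): name is "side" or "top" or "wrist"; returns a dict with "image" (400x640x3 uint8, blue, green, red), "range_z" (400x640 float32, mm along the optical axis (not along the pixel's ray), 0 where there is no reading), "fx", "fy", "cx", "cy" (pixels), "cam_to_world" (4x4, takes a point from camera to world coordinates). Camera axes: x right, y up, looking along -z (the intrinsics and any distortion apply to the point x, -y, -z); pixel columns grow to the right and rows downward; lengths in mm; the calibration is good to about 2 mm. A picture is of the moment at which its call begins.
A pose or a line that the arm cannot do raises PlanningError and nothing moves.
- finish_job(): hands the job in; it is judged then, once.
The state is a dict: "time": time; "qpos": joint angles; "qvel": joint speeds; "joint_efforts": joint torques, N m; "eef_pos": TCP position; "tool_rot": TCP orientation; "ft_force": force on the tool from outside, world axes, zero at the start; "torque": the same for the moment, N m; "finger_gap": finger opening in mm; "gripper_force": force on a finger pad.
Only numpy, scipy, OpenCV 4.12 (cv2) and the standard library are available. Lean on these libraries where they do the work, as an engineer would, in place of code of your own. Each camera call takes 0.05 s, during which the arm holds its last target. There are 200 camera calls.

### The job

Take the gantry's carriage by its upright black grip and draw the hanging instrument basket off its parking ledge, which it drops from and starts to swing; bring it over the middle of the rectangular white soaking tray, damp the swing by moving the carriage so that it hangs still there for a few seconds, then let go and leave it hanging still. The basket is sterile: touch only the carriage, do not let the basket swing wide or knock back against the ledge, and leave the other things where they are.

Things in the scene. Friction and masses are not known exactly. Their poses are not given: they have to be found in the camera images.
- gantry: Fixed aluminium bench gantry: a level rail along its own y axis, 880 mm long, its centre 465 mm above the table, on posts at y = -430 and +430 mm. Origin on the table under the middle of the rail; its x axis points away from the robot (place and yaw differ each time, yaw within 0.12 rad).
- ledge_edge (a point): Middle of the top of the parking ledge's free edge, at gantry y = -240 mm, 62 mm above the table. The ledge is a flat white plate, 100 mm across the rail, that reaches 120 mm from this edge towards the gantry's -y end. At the start the basket's runner rests on it. Axes as the gantry's.
- carriage (a joint): Position of the carriage along the rail in m, growing towards the gantry's +y; the pivot is at gantry y = this value - 0.20 m. It starts near 0; stops at -0.03 and 0.52. The carriage weighs 0.8 kg; about 3 N of rail friction hold it where it is left.
- grip (a point): Centre of the carriage's upright black grip, 262 mm above the table, 180 mm from the rail on the robot's side. The block is 24 mm along the rail, 40 mm across, from 211 to 290 mm above the table, free above and at its sides; it stands on a flat bracket arm 30 mm wide that runs under it, away from the robot, to an upright bar 90 mm beyond the grip. Axes as the gantry's.
- pivot (a point): The basket's pivot: an axle across the rail under the carriage, 430 mm above the table. It has the same gantry y as the grip and moves with it.
- basket (a joint): Swing angle in rad: 0 hanging straight down, positive towards the gantry's +y. Starts at rest at -0.2, leaning on the ledge; it stays so until the carriage, moved 20 to 65 mm towards +y, has drawn the runner off the ledge's edge. Then it drops and swings freely, almost undamped, period about 1.1 s (equivalent pendulum length 323 mm). Keep it within 0.45 rad.
- runner (a point): Middle of the underside of the basket's runner (white bar 20 mm thick, 120 mm long, across the rail): lowest point of the basket, 375 mm from the pivot, 55 mm above the table when it hangs still. Above it an open steel basket, 106 mm across the rail, 100 mm along it, 65 mm high, on a hanger rod; about 0.6 kg with contents (0.4 to 0.85). Axes turn with the basket.
- tray_in (a point): Middle of the inner floor of the rectangular white soaking tray, 140 mm across the rail, 150 mm along it, 35 mm high, fixed under the rail at gantry y = 30 to 200 mm. The small round steel bowl (84 mm wide, 36 mm high) between it and the ledge is not the target.
- kidney_dish: Kidney-shaped steel dish, 200 mm long, 105 mm wide, 34 mm high, with syringes; loose, standing between robot and gantry; origin at its underside. To be left alone.
- vial: Small glass jar, 44 mm wide and 60 mm high, loose; origin at its underside. To be left alone.
- syringe_pack: Flat paper pack with three syringes, 130 x 85 mm and about 22 mm high, loose; origin at its underside. To be left alone.
There are look-alikes about, which are no part of the job. Leave any brown or green look-alike of the part that bears tray_in alone.

How it is judged (in metres and radians):
On the way, in this order (a step that is already met when the one before it is completed fails the run):
1. the basket has been drawn off the parking ledge (y of runner in the frame of gantry above -0.2 m), for 0.2 s.
2. the basket hangs still over the middle of the tray for 3 s (horizontal distance between runner and tray_in below 0.025 m), for 3 s.
At the end, for the whole second after the job is handed in: The carriage is released and the basket hangs still over the tray: the middle of its runner stays within 25 mm (horizontally) of the tray's middle, its swing angle within 0.06 rad and its swing rate within 0.25 rad/s (horizontal distance between runner and tray_in below 0.025 m and value of joint basket between -0.06 and 0.06 rad and velocity of joint basket between -0.25 and 0.25 rad/s); the robot touches nothing.
It fails at once if the basket swings wider than 0.45 rad (value of joint basket above 0.45 rad or value of joint basket below -0.45 rad).
It fails at once if the basket knocks back against the ledge (runner back within 5 mm of the ledge's edge while leaning less than 0.1 rad) (value of joint basket above -0.1 rad and y of runner in the frame of gantry below -0.225 m).
It fails at once if the robot touches the basket (contact force between basket and the fingers above 0.3 N or contact force between basket and the arm above 0.3 N).
It fails at once if the kidney dish, the vial or the syringe pack is moved more than 30 mm (distance of any of kidney_dish, vial, syringe_pack from where it was at the start of the episode above 0.03 m).
It also fails if it takes over 58 s, if anything falls off the work surface, if the arm or the gripper's body presses on something with over 40 N, if the wrist force passes 120 N, or if a joint passes its speed limit or range.

## Working session

There is one attempt and no reset: what is moved stays moved. The work goes in short steps, each a Python script; the robot and the scene stay as the last script left them, time stands still between calls to the robot, and variables do not carry over. Pictures are saved under pics/ and viewed, at most 10 in all, crops included, and the job is handed in when it is done.

```bash
mkdir -p pics
cat > h.py <<'E'
import numpy as np, cv2
from workcell import *
def w(c,u,v,z=None):
    d=np.array([(u-c['cx'])/c['fx'],-(v-c['cy'])/c['fy'],-1.0])
    T=np.array(c['cam_to_world'])
    if z is None:
        r=c['range_z'][int(v),int(u)]; p=d*r
    else:
        dw=T[:3,:3]@d; p=d*((z-T[2,3])/dw[2])
    return (T@np.r_[p,1])[:3]
E
python3 - <<'E'
from h import *
import pickle
for n in ['top','side']:
    c=camera(n); cv2.imwrite(f'pics/{n}.png',c['image']); pickle.dump(c,open(n+'.pkl','wb'))
    print(n,c['fx'],c['cx'],c['cy'],np.round(c['cam_to_world'],3).tolist(),[k for k in c])
print(read_state()['time'],grip_point_offset)
E
```

```text
top 369.39182904866897 315.9172860072756 202.09431418751487 [[0.089, 0.967, -0.238, 194.09], [-0.996, 0.085, -0.026, 88.18], [-0.005, 0.24, 0.971, 1311.821], [0.0, 0.0, 0.0, 1.0]] ['image', 'range_z', 'fx', 'fy', 'cx', 'cy', 'cam_to_world']
side 513.2414110278179 333.7308111593581 201.0778086537214 [[-1.0, 0.017, -0.024, 416.066], [-0.03, -0.5, 0.866, 1369.515], [0.003, 0.866, 0.5, 984.867], [0.0, 0.0, 0.0, 1.0]] ['image', 'range_z', 'fx', 'fy', 'cx', 'cy', 'cam_to_world']
0.1 -18.700000000000003
```

View pics/top.png

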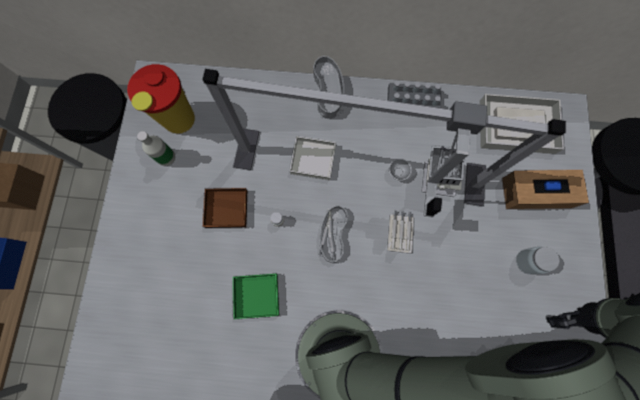

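View pics/side.png

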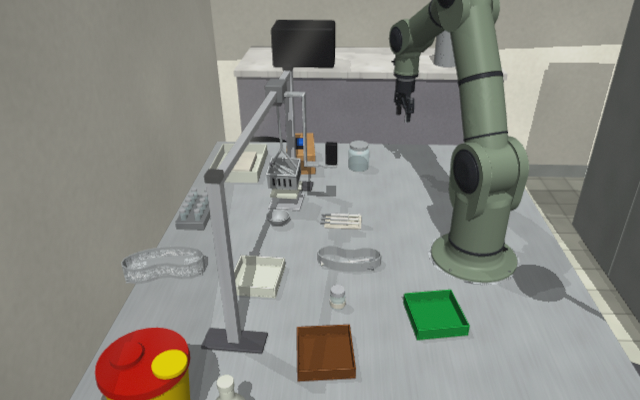

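The top view shows the rail from (211,77) to (556,127) and the black grip at (434,206). There are four tray candidates: white at (314,158), brown at (225,208), green at (256,296), and a bigger white box at (523,120) beyond the ledge end. The white one at (314,158) fits, as it is white, about 150 mm, and under the rail on the +y side. I'll confirm it in crops.

Run:
```python
import cv2,numpy as np
t=cv2.imread('pics/top.png')
a=cv2.resize(t[120:200,270:370],None,fx=4,fy=4,interpolation=cv2.INTER_CUBIC)
b=cv2.resize(t[140:220,400:500],None,fx=4,fy=4,interpolation=cv2.INTER_CUBIC)
cv2.imwrite('pics/crop1.png',np.hstack([a,b]))
```

```text
(no output)
```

View pics/crop1.png

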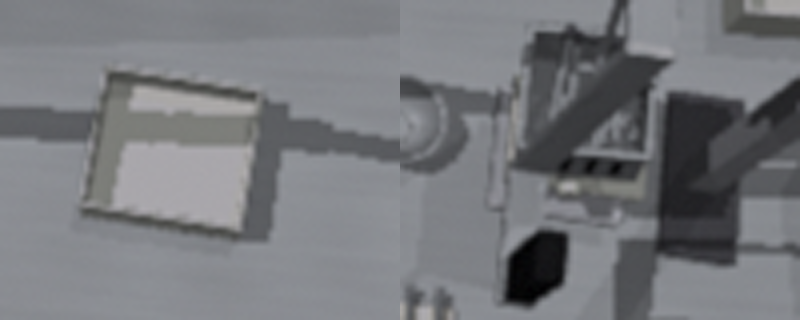

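The left crop confirms the target: an empty white rectangular tray under the rail, with rim corners at (296.8,137.5), (335.5,143), (329.5,179.3) and (290.5,172.5). The right crop shows the grip block at about (534,268) in the crop, which is (434,207) in the full image.

Run:
```python
from h import *
import pickle
c=pickle.load(open('top.pkl','rb'))
P=[w(c,u,v,35) for u,v in [(296.75,137.5),(335.5,143),(329.5,179.25),(290.5,172.5)]]
print('tray',np.round(P,1).tolist(),np.mean(P,0).round(1), [round(float(np.linalg.norm(P[i]-P[(i+1)%4])),1) for i in range(4)])
v,u=np.mgrid[0:400,0:640]; r=c['range_z']; d=np.stack([(u-c['cx'])/c['fx'],-(v-c['cy'])/c['fy'],-np.ones_like(r)],-1)*r[...,None]
T=np.array(c['cam_to_world']); W=d@T[:3,:3].T+T[:3,3]
# rail
m=(W[...,2]>455)&(W[...,2]<510)&(u>225)&(u<445)&(v<125)&(r>0)
p=W[m]; print('rail n',m.sum(),np.percentile(p[:,2],[5,50,95]))
a=np.polyfit(p[:,1],p[:,0],1); print('x=a*y+b',a, 'resid',np.std(p[:,0]-np.polyval(a,p[:,1])))
for n,(u0,v0) in dict(L=(211,77),R=(556,127)).items():
    s=W[v0-8:v0+9,u0-10:u0+11].reshape(-1,3); s=s[s[:,2]>455]; print(n,len(s),s.mean(0).round(1),s.min(0).round(1),s.max(0).round(1))
im=c['image']; s=(im.max(-1)<40)&(u>420)&(u<447)&(v>192)&(v<220)
q=W[s]; print('grip',s.sum(),q.min(0).round(),q.max(0).round()); t=q[(q[:,2]>282)&(q[:,2]<296)]; print(len(t),t.mean(0).round(1),t.min(0).round(1),t.max(0).round(1))
ys=-a[0]; 
g=W[90:150,425:500].reshape(-1,3); 
for n,(u1,v1,R) in dict(kid=(335,235,35),vial=(277,219,12),pack=(401,232,22)).items():
    s=W[v1-R:v1+R,u1-R:u1+R].reshape(-1,3); s=s[(s[:,2]>8)&(s[:,2]<80)]; print(n,s.min(0).round(),s.max(0).round())
# side camera check of grip
c=pickle.load(open('side.pkl','rb')); r=c['range_z']; T=np.array(c['cam_to_world'])
d=np.stack([(u-c['cx'])/c['fx'],-(v-c['cy'])/c['fy'],-np.ones_like(r)],-1)*r[...,None]; W=d@T[:3,:3].T+T[:3,3]
s=(c['image'].max(-1)<50)&(u>322)&(u<342)&(v>136)&(v<170); q=W[s]; print('side grip',s.sum(),np.percentile(q,[3,50,97],axis=0).round(1).tolist())
P=W[150:170,290:302]
```

```text
tray [[748.1, 215.4, 35.0], [738.7, 70.1, 35.0], [596.6, 81.0, 35.0], [609.9, 224.2, 35.0]] [673.3 147.7  35. ] [145.6, 142.4, 143.8, 138.5]
rail n 2550 [458.9931192  475.04310908 478.19889523]
x=a*y+b [7.47418729e-02 6.63624270e+02] resid 7.09024681477921
L 280 [691.5 399.2 491.3] [194.1  88.2 467.6] [ 715.1  422.  1311.8]
R 300 [ 627.6 -444.1  494.2] [ 194.1 -469.5  463.8] [ 650.9   88.2 1311.8]
grip 191 [ 449. -237.  227.] [ 488. -214.  294.]
106 [ 468.1 -226.   289.1] [ 449.9 -237.3  282.7] [ 487.7 -214.2  293.7]
kid [301.   9.   8.] [504. 162.  41.]
vial [408. 234.   9.] [451. 297.  65.]
pack [ 362. -226.    8.] [ 508. -141.   27.]
side grip 237 [[453.6, -230.2, 215.7], [470.6, -219.5, 254.9], [487.7, -211.6, 287.7]]
```

```bash
cat >> h.py <<'E'
yaw=-0.0746
ex=np.array([np.cos(yaw),np.sin(yaw)]); ey=np.array([-np.sin(yaw),np.cos(yaw)]); O=np.array([662,-40.])
V,U=np.mgrid[0:400,0:640]
def cloud(c):
    r=c['range_z']; d=np.stack([(U-c['cx'])/c['fx'],-(V-c['cy'])/c['fy'],-np.ones_like(r)],-1)*r[...,None]
    T=np.array(c['cam_to_world']); W=d@T[:3,:3].T+T[:3,3]
    G=np.stack([(W[...,:2]-O)@ex,(W[...,:2]-O)@ey,W[...,2]],-1); return G[r>0]
def basket(c,py,z=(75,140),half=190):
    G=cloud(c); m=(abs(G[:,0])<50)&(G[:,2]>z[0])&(G[:,2]<z[1])&(abs(G[:,1]-py)<half)
    return G[m]
E
python3 - <<'E'
from h import *
import pickle
for n in ['side','top']:
    c=pickle.load(open(n+'.pkl','rb'))
    b=basket(c,-200,(50,160)); print(n,len(b))
    for z in range(50,160,15):
        s=b[(b[:,2]>=z)&(b[:,2]<z+15)]; 
        if len(s): print(z,len(s),np.percentile(s[:,0],[5,95]).round(),np.percentile(s[:,1],[1,10,50,90,99]).round())
    G=cloud(c)
    m=(abs(G[:,0])<130)&(G[:,1]>100)&(G[:,1]<290)&(G[:,2]>28)&(G[:,2]<42); s=G[m]; print('tray rim',len(s),np.percentile(s,[1,99],axis=0).round(1).tolist())
g=np.array([468.1,-226])
R=np.column_stack([np.r_[ex,0],np.r_[-ey,0],[0,0,-1]]); R2=np.column_stack([-np.r_[ex,0],np.r_[ey,0],[0,0,-1]])
print(np.round(read_state()['tool_rot'],2).tolist())
for Q in (R,R2):
  for D in (0,388): print(inverse_kinematics([*(g+D*ey),236],Q))
E
```

```text
side 966
50 232 [-44.  44.] [-337. -271. -244. -223. -219.]
65 14 [-50. -12.] [-279. -275. -267. -263. -257.]
80 32 [-46.  43.] [-263. -231. -224. -220. -217.]
95 112 [-48.  46.] [-316. -306. -221. -216. -209.]
110 140 [-49.  45.] [-321. -314. -220. -212. -209.]
125 186 [-48.  42.] [-317. -313. -242. -211. -206.]
140 187 [-48.  39.] [-317. -313. -238. -206. -203.]
155 63 [-48.  45.] [-312. -309. -269. -202. -197.]
tray rim 235 [[-65.2, 112.1, 28.2], [74.3, 268.7, 36.4]]
top 537
50 116 [-47.  35.] [-341. -338. -299. -223. -222.]
65 15 [-47.   5.] [-325. -322. -271. -222. -221.]
80 28 [-49.  43.] [-280. -271. -233. -226. -226.]
95 152 [-33.  48.] [-312. -291. -241. -228. -215.]
110 67 [-50.  24.] [-315. -313. -308. -291. -215.]
125 44 [-49.  -6.] [-312. -309. -289. -259. -234.]
140 55 [-50.  11.] [-308. -307. -249. -207. -204.]
155 60 [-49.  42.] [-306. -304. -208. -204. -203.]
tray rim 207 [[-68.5, 117.5, 28.3], [71.9, 266.9, 39.8]]
[[0.95, 0.31, -0.0], [0.31, -0.95, 0.0], [-0.0, -0.0, -1.0]]
[ 0.42123808  0.35083016 -0.10973551  1.86610179  0.0470705   0.92713543
 -1.35551997]
[ 0.08466486  0.41948698 -0.67396644  1.8383304   0.30884776  0.99040472
 -2.36417194]
[ 0.91467722  0.4368356  -0.76773869  1.84167663  0.35541902  1.00540307
  1.49594571]
[ 0.43064629  0.63842296 -1.25195916  1.82361094  0.65891394  1.17913198
  0.45864184]
```

```bash
cat >> h.py <<'E'
g0=np.array([468.1,-226.])
RA=np.column_stack([np.r_[ex,0],np.r_[-ey,0],[0,0,-1]]); RB=np.column_stack([-np.r_[ex,0],np.r_[ey,0],[0,0,-1]])
def gp(D,z=236): return [*(g0+D*ey),z]
E
python3 - <<'E'
from h import *
p=read_state()['eef_pos']; movel([p[0],p[1],330]) 
movep(gp(0,340),RA)
print(read_state()['time'],read_state()['qpos'])
for R in (RA,RB):
  for D in (0,130,260,390): 
    q=inverse_kinematics(gp(D),R); print(D,None if q is None else np.round(q,2))
c=camera('side'); cv2.imwrite('pics/hover.png',c['image'][100:300,220:440].repeat(3,0).repeat(3,1))
E
```

```text
2.5833 [ 0.50333503  0.25482642 -0.20655897  1.72027636  0.05638942  1.17246049
 -1.36498415]
0 [ 0.5   0.35 -0.2   1.86  0.09  0.93 -1.4 ]
130 [ 0.3   0.31 -0.28  1.94  0.11  0.91 -1.68]
260 [ 0.1   0.32 -0.36  1.93  0.14  0.92 -1.97]
390 [-0.08  0.38 -0.46  1.84  0.2   0.96 -2.27]
0 [ 0.9   0.43 -0.75  1.84  0.34  1.    1.51]
130 [ 0.7   0.38 -0.79  1.92  0.33  0.97  1.25]
260 [ 0.45  0.4  -0.82  1.91  0.35  0.98  0.97]
390 [ 0.21  0.47 -0.87  1.83  0.42  1.03  0.68]
```

View pics/hover.png

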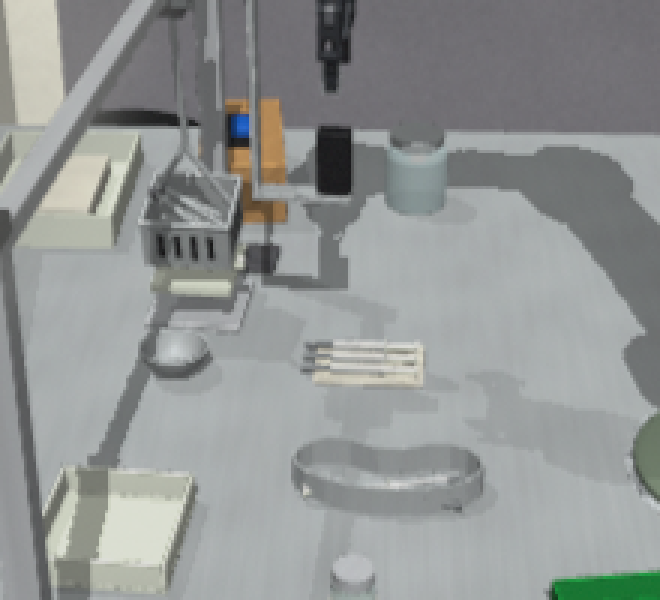

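The open gripper sits above the grip (crop (332,90) over (334,160)). The side camera has a clear view of the basket and its path. Next I'll descend and clamp.

Run:
```python
from h import *
print(movel(gp(0),max_speed=120,guard=15)); s=read_state(); print(np.round(s['ft_force'],1),s['eef_pos'])
clamp(); s=read_state(); print(s['time'],s['finger_gap'],s['gripper_force'],np.round(s['ft_force'],1),np.round(s['eef_pos'],1))
G=basket(camera('side'),-200,(85,150)); f=np.percentile(G[:,1],97); print(f,G[G[:,1]>f-12,1].mean())
```

```text
False
[ 0.7 -0.1  0.7] [ 468.38991646 -226.15149477  236.58609523]
4.2333 23.258224682226555 58.75592350959778 [-1.  -1.2  6.1] [ 468.3 -226.2  236.4]
-202.03200352918526 -208.29875618397344
```

```bash
cat >> h.py <<'E'
from scipy.optimize import least_squares
def sample(D,n=26):
    t=[];y=[]
    for _ in range(n):
        tt=read_state()['time']; G=basket(camera('side'),-200+D,(85,160),170)
        f=np.percentile(G[:,1],97); t.append(tt); y.append(G[G[:,1]>f-12,1].mean())
    return np.array(t),np.array(y)
def fit(t,y,t0):
    f=lambda p:p[0]+p[1]*np.cos(p[3]*(t-t0))+p[2]*np.sin(p[3]*(t-t0))-y
    r=least_squares(f,[y.mean(),10,10,5.6],loss='soft_l1',f_scale=3,bounds=([-500,-200,-200,5.2],[500,200,200,6.2]))
    return r.x,np.std(f(r.x))
E
python3 - <<'E'
from h import *
a=read_state(); movel(gp(250),max_speed=100); b=read_state(); print(b['time']-a['time'],np.round(b['eef_pos'],1),b['finger_gap'],np.abs(b['qvel']).max())
t,y=sample(250); np.save('s1.npy',[t,y]); print(y.round(0).tolist()); t0=read_state()['time']; print(t0,fit(t,y,t0)); print(np.diff(t).round(3)[:3])
E
```

```text
2.6500000000000004 [487.1  23.4 236.4] 23.506184033622333 0.0011535653211572595
[138.0, 126.0, 111.0, 96.0, 82.0, 69.0, 59.0, 52.0, 49.0, 49.0, 54.0, 61.0, 71.0, 85.0, 99.0, 114.0, 128.0, 140.0, 149.0, 154.0, 155.0, 153.0, 146.0, 136.0, 123.0, 109.0]
8.2333 (array([101.47180391,  -6.735744  , -53.16198015,   5.50147573]), np.float64(0.46978865481198767))
[0.05 0.05 0.05]
```

```bash
cat >> h.py <<'E'
from scipy.optimize import brentq
def kick(D,T,w):  # residual phasor (complex, ref. move start): u(t)=Re(k e^{iwt}), min-jerk profile
    x=np.linspace(0,1,2001); acc=D/T**2*(60*x-180*x**2+120*x**3)
    # u(t)=-int acc sin(w(t-tau))/w dtau
    return np.trapezoid(-acc*np.exp(-1j*w*x*T)/(1j*w),x)*T   # Im->Re form: sin(a)=Re(e^{ia}/i)
def plan(D,p,w,lag=0,Tmin=.3,Tmax=1.0):
    # p: phasor of present swing (Lθ, mm) at now; returns delay,T
    f=lambda T:abs(kick(D,T,w))-abs(p)
    T=brentq(f,Tmin,Tmax); k=kick(D,T,w)
    # p e^{iw(d+lag)} + k =0
    d=((np.angle(-k)-np.angle(p))/w-lag)%(2*np.pi/w); return d,T
E
python3 - <<'E'
from h import *
t,y=np.load('s1.npy'); t0=read_state()['time']; q,_=fit(t,y,t0); w=q[3]
sc=323/305; p=(q[1]-1j*q[2])*sc
d,T=plan(139,p,w,lag=.03,Tmax=1.3); print(abs(p),d,T,139/T)
# sim of swing
dt=.001;u=p.real;v=(p*1j*w).real;m=0
for i in range(int((d+T+1)/dt)):
    x=(i*dt-d)/T; a=139/T**2*(60*x-180*x**2+120*x**3) if 0<x<1 else 0
    v+=(-w*w*u-a)*dt;u+=v*dt;m=max(m,abs(u))
print('max angle',m/323,'end',np.hypot(u,v/w))
wait(d); a=read_state()['time']; movel(gp(389),max_speed=139/T); b=read_state(); print(a-t0,b['time']-a,np.round(b['eef_pos'],1))
t,y=sample(389); np.save('s2.npy',[t,y]); print(y.round(0).tolist()); t0=read_state()['time']; print(t0,fit(t,y,t0),fit(t,y,a))
cv2.imwrite('pics/s2.png',camera('side')['image'][150:300,200:360].repeat(4,0).repeat(4,1))
E
```

```text
56.74950961501291 0.1934161340309959 1.220487000851413 113.88896391607076
max angle 0.176448037933778 end 9.3388665293406
0.19170000000000087 1.3666999999999998 [497.6 162.5 236.4]
[235.0, 233.0, 232.0, 231.0, 231.0, 232.0, 233.0, 235.0, 237.0, 240.0, 242.0, 244.0, 247.0, 248.0, 249.0, 249.0, 249.0, 248.0, 246.0, 244.0, 242.0, 239.0, 236.0, 234.0, 233.0, 232.0]
11.0917 (array([240.13292329,  -9.20613891,  -0.6960212 ,   5.51282042]), np.float64(0.11461018919235236)) (array([240.13292331,   5.50860496,  -7.40896149,   5.51282044]), np.float64(0.11461018919728855))
```

View pics/s2.png

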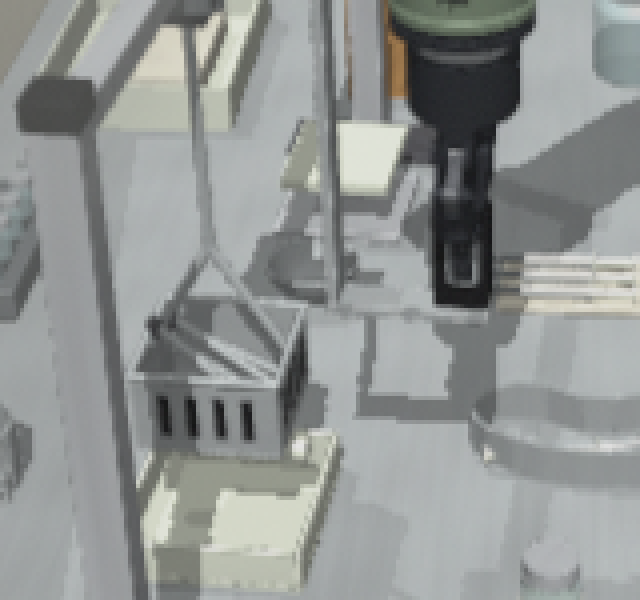

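The basket hangs over the white tray (crop (210,380), tray at (240,510)) with only about 9 mm of swing left. That residual matches zero motion lag, so I'll cancel it with a +5/-5 mm pair of moves half a period apart.

Run:
```python
from h import *
t,y=np.load('s2.npy'); t0=read_state()['time']; q,_=fit(t,y,t0); w=q[3]
p=(q[1]-1j*q[2])*323/305; D=5.3
d,T=plan(D,p/2,w,Tmin=.1,Tmax=.8); print(abs(p),d,T)
wait(d); a=read_state()['time']; movel(gp(389+D),max_speed=D/T)
b=read_state()['time']; print(b-a); wait(a+np.pi/w-b); movel(gp(389),max_speed=D/T); e=read_state()['time']; print(e-a)
t,y=sample(389); t0=read_state()['time']; print(t0,fit(t,y,t0))
G=cloud(camera('side')); m=(abs(G[:,0])<100)&(G[:,1]>100)&(G[:,1]<290)&(G[:,2]>28)&(G[:,2]<42); print(np.percentile(G[m],[1,99],axis=0).round(1).tolist())
```

```text
9.77727610098106 0.3415090980766082 0.3840987676257651
0.5334000000000003
1.0999999999999996
13.8833 (array([239.79029441,   0.78548661,  -0.90133831,   5.60259226]), np.float64(0.09454209943814929))
[[-65.4, 115.5, 28.1], [73.1, 269.8, 36.4]]
```

Run:
```python
from h import *
wait(3.5); open_gripper(); movel(gp(389,345),max_speed=80)
t,y=sample(389); t0=read_state()['time']; s=read_state(); print(t0,fit(t,y,t0),np.round(s['ft_force'],1),s['finger_gap'])
cv2.imwrite('pics/end.png',camera('side')['image'])
```

```text
20.875 (array([ 2.39825916e+02, -4.62722676e-02, -1.07179403e+00,  5.46230082e+00]), np.float64(0.08197441351331265)) [ 0.4  0.2 -0.5] 85.36481243072645
```

View pics/end.png

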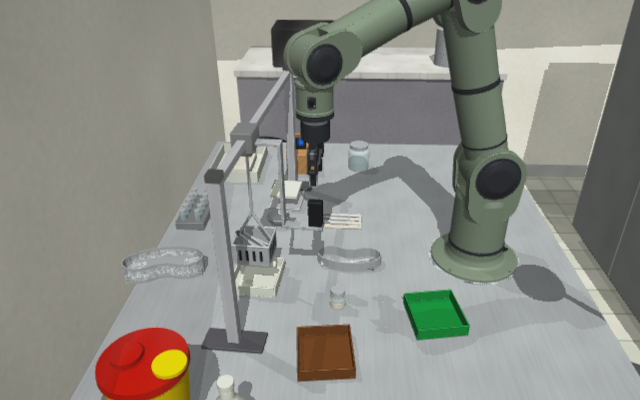

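The gripper is clear above the grip (315,212), the basket hangs still over the tray (258,250), and the loose items have not moved.

```bash
python3 -c "
from workcell import *
print(finish_job())"
```

```text
the job is handed in; nothing more can be done
None
```

The job is handed in: the basket hangs over the white tray, within about 5 mm of its middle along the rail by my measurement, swinging only about 1 mm, with the carriage released and the other things left in place; the judge's result was not shown.

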